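# Raise the pan lift on the doughnut packing bench

### The arm

A 6-joint arm with a two-finger parallel gripper is mounted at the origin on the work surface. World frame = base frame: x ahead of the robot, y to its left, z up, the work surface at z = 0. Lengths are in mm, angles in degrees, forces in N, time in s.
With the tool pointing down it reaches from about 300 to 850 mm from the base axis. Payload 4.2 kg.
Tool frame: the origin (TCP) lies midway between the tips of the shut fingers; the grasp point (between the pads) lies 19 mm behind it; z points along the fingers, y is the line along which they close (so a half turn about z gives the same grasp; the last joint's range is limited). The gripper opens to 91 mm and grips with 3 to 60 N. Pads are 32 mm wide; open, the fingers measure 118 mm over their backs; the gripper's body (76 mm by 178 mm) begins 60 mm behind the grasp point.
Start: joints at [64.744, 18.312, 89.639, -0, 72.044, -1.146], TCP at [234.886, 524.854, 213.976] pointing down, gripper open.
Joint ranges: [-177.97, 177.97], [-48.28, 115.42], [12.27, 149.76], [-77.06, 257.06], [2.81, 150.46], [-146.56, 146.56]. Speed limits (degrees/s): [147.25, 147.25, 180, 180, 180, 180].

### API

Orientations are given as [roll, pitch, yaw] about the fixed x, y, z axes, in that order (R = Rz(yaw) Ry(pitch) Rx(roll)).
In Python, from workcell import env gives the robot as it stands.
- The arm moves only by the shell command python3 drive.py 'ROWS' [OPENING] [FORCE]. ROWS is rows parted by semicolons, their numbers by spaces, 1 to 8 of them, each of 6 numbers: dx, dy, dz in mm, then a rotation vector rx, ry, rz in degrees; each row shifts and turns the commanded pose from where the row before left it, along the tool's axes as they then stand; what a row does not reach is not made up. A row lasts 1/10 s, in which the tool goes at most 50 mm and 8.59 degrees, less where a joint would pass 70% of its speed; a pose out of reach is approached as far as the arm can. OPENING is the finger opening in mm, set as the command begins (- or left out keeps the last). The fingers move at their own pace and stop on an object; FORCE is the grip in N (left out, the last holds). Time passes only in rows, so rows that do not move let the fingers close. It prints the time, the measured TCP pose, the force, the opening and the grip force at its end.
- env.state(): the state, without advancing time (a new reading comes with each control period).
- env.grab_frame(name): name is "side" or "top" or "wrist"; returns the picture (480x640x3 uint8, blue, green, red); there is no depth.
- env.camera_model(name): a dict with "fx", "fy", "cx", "cy" (pixels), "D" ([k1, k2, p1, p2, k3] as OpenCV has them; the pictures are not rectified), "T" (4x4, takes a point from camera to world coordinates). Camera axes: x right, y up, looking along -z (the intrinsics and any distortion apply to the point x, -y, -z); pixel columns grow to the right and rows downward; lengths in mm; the calibration is good to about 2 mm. A picture is of the moment at which its call begins: read the wrist's pose just before it. camera_model takes no time and is no camera call; for the wrist camera it gives the pose at the moment of the call.
- env.job_done(): hands the job in; it is judged then, once.
The state is a dict: "time_s": time; "qpos": joint angles; "qvel": joint speeds; "effort": joint torques, N m; "ee_pos": TCP position; "ee_rot": TCP orientation; "force": force on the tool from outside, world axes, zero at the start; "torque": the same for the moment, N m; "gripper_width": finger opening in mm; "gripper_force": force on a finger pad.
Only numpy, scipy, OpenCV 4.12 (cv2) and the standard library are available. Lean on these libraries where they do the work, as an engineer would, in place of code of your own. Each camera call takes 0.05 s, during which the arm holds its last target. There are 200 camera calls.

### The job

Raise the pan lift: with the yellow-handled release rod, push through the narrow slot in the front of the blue lock housing until the hidden lock tab is fully in (it stays in), then lay the rod flat in the blue tray and let go of it. Then crank the black handwheel clockwise, as seen facing it, by its red grip until you feel it come up against its stop, back it off a quarter turn and let go. Do not displace or knock over anything else on the bench.

Things in the scene. Friction and masses are not known exactly. Their poses are not given: they have to be found in the camera images.
- lift: Pan lift fixed on the bench: white console 340 wide (y), 200 deep (x), upright front 100 high facing the robot, above it a panel sloping up and away at 30 deg from level (190 long). Origin on the bench under the middle of the upright front; x into the console, y left, z up. Handwheel on the panel at y = +85, blue lock housing at y = -85; deck with doughnuts behind.
- slot (a point): Centre of the slot's mouth in the front of the blue housing (80 wide, 100 high, stands out 45 from the console's front; yellow stripe on top, straight above the slot), 65 above the bench; axes as the lift's. Slot 18 wide (y) x 22 high (z), level, along +x. The tab's face is 22 inside the mouth and slides 12 further to its end, against about 6 N; it stays where pushed.
- lock_tab (a joint): Lock tab: 0 = locked (out), 0.012 m = fully in, against its end stop. Until it is in by about 9 mm, a pin stops the wheel somewhere within the first turn clockwise, well short of the stop.
- bearing: Fixed bearing of the handwheel, on the sloping panel; origin on the panel at the wheel's axis. Its z axis is the wheel's axis, pointing out of the panel towards the robot and up, 30 deg from vertical; y as the lift's.
- wheel_center (a point): Fixed point on the wheel's axis, 64 above the panel, level with the middle of the red grip (point crank turns about it, radius 50). The wheel is a solid black disc of 124 diameter and 14 thick; its outer face is 34 above the panel, with a hub cap 6 high and 32 wide.
- crank (a point): On the axis of the red crank grip, 30 above the wheel's face, 50 from the wheel's axis. The grip is a sleeve parallel to the wheel's axis, diameter 23 (20 at the foot), from 1 to 55 above the wheel's face; it spins freely on its pin, so the tool need not turn while cranking. Turning takes 0.22 N m (about 5 N here); the wheel stays where it is left.
- wheel (a joint): Angle of the handwheel, grows clockwise as seen facing the wheel (raising the deck). The hard upper stop is at 16.0 rad; the starts lie about 1.55 to 2.35 turns before it. A quarter turn back from the stop is 14.43 rad.
- rod: Release rod lying on the bench: yellow handle 56 long (x) x 18 wide (y) x 30 high (z), with a round steel shank of 10 diameter, 75 long, ahead of it along +x, its axis 15 above the underside. Origin under the middle of the handle; the shank's rounded tip is at x = 103. About 120 g.
- rod_tip (a point): Tip of the rod's shank, on its axis.
- tray: Shallow blue tray fixed to the bench, outer 220 (x) x 130 (y) x 18 high, walls and floor 4 to 5 thick; origin at the centre of its underside. The rod lies along its long side.
- tub: White tub with a red lid, 90 diameter, 85 high; leave alone. Origin: centre of the underside.
- jar: Small amber jar, 44 diameter, 60 high, standing in front of the console between the slot and the wheel; leave alone. Origin: centre of the underside.
- mug: Steel cup, 68 diameter, 80 high, on the right of the console; leave alone. Origin: centre of the underside.
- spray: Clear bottle with a blue cap, 70 diameter, 180 high, on the left of the console; leave alone. Origin: centre of the underside.
- tape: Cardboard ring of a tape roll lying flat, 100 diameter, 48 high; leave alone. Origin: centre of the underside.
- heat_gun: Yellow and black heat gun lying on its side, 215 long, 62 high; leave alone. Origin under the middle of its yellow body (150 long), steel nozzle along +x, handle to -y.
- carton: Small open carton of doughnuts, 170 x 130 x 60 high; leave alone. Origin: centre of the underside.
- spatula: White spatula lying on the bench, 240 long, along x; leave alone. Origin: under its middle.

How it is judged:
By the outcome, as a careful person would: the job done as asked, in the order asked, and still so for the second after the job is handed in, with the robot touching nothing.
It also fails if it takes over 72 s, if anything falls off the work surface, if the arm or the gripper's body presses on something with over 40 N, if the wrist force passes 120 N, or if a joint passes its speed limit or range.

## Working session

There is one attempt and no reset: what is moved stays moved. The work goes in short steps, Python scripts to look and compute and a shell command to move; the robot and the scene stay as the last step left them, time stands still between calls to the robot, and variables do not carry over. Pictures are saved under pics/ and viewed, at most 12 in all, crops included, and the job is handed in when it is done.

```bash
ls; mkdir -p pics; python3 - <<'E'
from workcell import env
import cv2
for n in ("side","top"):
    cv2.imwrite(f"pics/{n}0.png",env.grab_frame(n))
    c=env.camera_model(n); print(n,c)
print(env.state())
E
```

```text
drive.py
pics
workcell.py
side {'fx': 532.159499306164, 'fy': 532.159499306164, 'cx': 333.55863000576585, 'cy': 250.76511658611878, 'D': array([0.0150979, 0.       , 0.       , 0.       , 0.       ]), 'T': array([[ 7.59724570e-01,  5.03575488e-01, -4.11376113e-01,
        -2.82021989e+01],
       [-6.50234318e-01,  5.91979738e-01, -4.76188325e-01,
        -7.04837803e+02],
       [ 3.72955565e-03,  6.29262837e-01,  7.77183616e-01,
         1.26515194e+03],
       [ 0.00000000e+00,  0.00000000e+00,  0.00000000e+00,
         1.00000000e+00]])}
top {'fx': 460.2947047997186, 'fy': 460.2947047997186, 'cx': 314.20043311225453, 'cy': 248.47681979871402, 'D': array([-0.11944407,  0.        ,  0.        ,  0.        ,  0.        ]), 'T': array([[ 5.49538924e-02,  9.72625573e-01, -2.25786548e-01,
         2.87021260e+02],
       [-9.98461152e-01,  5.52145607e-02, -5.16520159e-03,
        -3.26594931e+01],
       [ 7.44289791e-03,  2.25722945e-01,  9.74163105e-01,
         1.34533895e+03],
       [ 0.00000000e+00,  0.00000000e+00,  0.00000000e+00,
         1.00000000e+00]])}
{'time_s': 0.1, 'qpos': array([ 6.47432658e+01,  1.83477878e+01,  8.96977931e+01, -5.78934818e-04,
        7.20436322e+01, -1.14759987e+00]), 'qvel': array([-0.00102514, -0.12615636, -0.2129186 ,  0.06973813, -0.01311209,
       -0.05535313]), 'effort': array([ 1.30025212e-03, -4.13331270e+01, -2.32509702e+01,  7.28579611e-02,
        4.21974482e-02, -6.27072905e-05]), 'ee_pos': array([234.70500903, 524.43929501, 213.21725491]), 'ee_rot': array([-1.79910794e+02, -1.23641633e-03,  1.55891044e+02]), 'force': array([ 0.13404041, -0.4599413 , -0.63308632]), 'torque': array([ 0.0199983 ,  0.00280234, -0.01662829]), 'gripper_force': 0.0, 'gripper_width': 91.32777043038556}
```
View pics/side0.png

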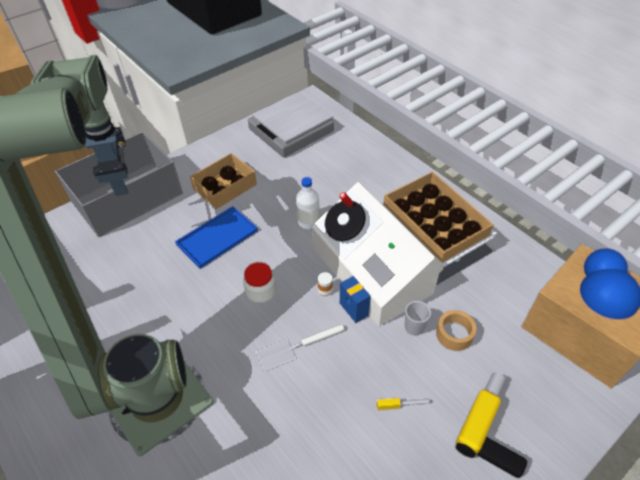

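View pics/top0.png

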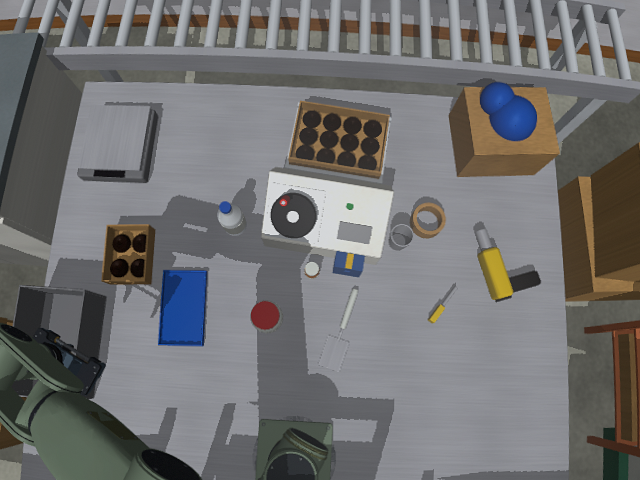

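The side view shows the rod at about (390,404) to (431,402), the blue housing at (355,298), the wheel at (345,220) and the tray at (217,237). The top view shows the rod at (436,313) to (455,285), the housing at (349,264), the wheel at (293,215) and the tray at (183,308). I'll enlarge these areas.

```bash
cat > h.py <<'E'
import numpy as np, cv2
from workcell import env
from scipy.spatial.transform import Rotation as R
def ray(cam,u,v,c=None):
    c=c or env.camera_model(cam); K=np.array([[c['fx'],0,c['cx']],[0,c['fy'],c['cy']],[0,0,1]])
    x,y=cv2.undistortPoints(np.array([[[u,v]]],float),K,np.array(c['D']))[0,0]
    return c['T'][:3,3],c['T'][:3,:3]@np.array([x,-y,-1])
def at_z(cam,u,v,z,c=None):
    o,d=ray(cam,u,v,c); return o+d*(z-o[2])/d[2]
def tri(*obs):
    A=np.zeros((3,3));b=np.zeros(3)
    for cam,u,v in obs:
        o,d=ray(cam,u,v); d=d/np.linalg.norm(d); P=np.eye(3)-np.outer(d,d); A+=P; b+=P@o
    p=np.linalg.solve(A,b); return p
def proj(cam,p,c=None):
    c=c or env.camera_model(cam); q=c['T'][:3,:3].T@(np.asarray(p,float)-c['T'][:3,3]); q=np.array([q[0],-q[1],-q[2]])
    K=np.array([[c['fx'],0,c['cx']],[0,c['fy'],c['cy']],[0,0,1]])
    return cv2.projectPoints(q.reshape(1,1,3),np.zeros(3),np.zeros(3),K,np.array(c['D']))[0].ravel()
def move(p,Rg):
    "tool-frame dx and rotvec from the measured pose to pose p,Rg"
    s=env.state(); R0=R.from_euler('xyz',s['ee_rot'],degrees=True)
    return R0.inv().apply(np.asarray(p)-s['ee_pos']).round(1),(R0.inv()*Rg).as_rotvec(degrees=True).round(2)
E
python3 - <<'E'
import cv2,numpy as np
s=cv2.imread('pics/side0.png');t=cv2.imread('pics/top0.png')
def tile(im,x,y,w):
    h=w*3//4; o=cv2.resize(im[y:y+h,x:x+w],(400,300),interpolation=cv2.INTER_CUBIC)
    f=400/w
    for k in range(0,w,10):
        cv2.line(o,(int(k*f),0),(int(k*f),6 if k%50 else 14),(0,0,255),1)
        if k<h: cv2.line(o,(0,int(k*f)),(6 if k%50 else 14,int(k*f)),(0,0,255),1)
    return o
g=np.vstack([np.hstack([tile(t,400,270,80),tile(t,250,160,160)]),np.hstack([tile(s,370,370,80),tile(s,300,180,160)])])
cv2.imwrite('pics/m1.png',g)
E
```

View pics/m1.png

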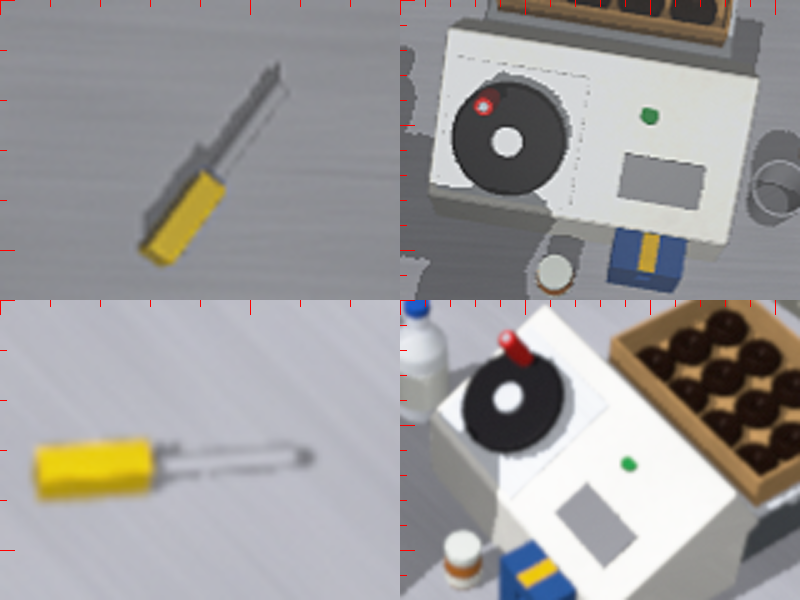

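```bash
cat > fit.py <<'E'
from h import *
from scipy.optimize import least_squares
cams={n:env.camera_model(n) for n in('top','side')}
def L(p,q): # lift frame to world
    a=p[2];return np.array([p[0]+np.cos(a)*q[0]-np.sin(a)*q[1],p[1]+np.sin(a)*q[0]+np.cos(a)*q[1],q[2]])
c30,s30=np.cos(np.pi/6),np.sin(np.pi/6)
def W(p,r,h,ang): # wheel pts in lift frame. panel dist p[3] along slope
    s=p[3]; # panel up dir (c30,0,s30), normal (-s30,0,c30)
    u=np.array([c30,0,s30]);n=np.array([-s30,0,c30]);y=np.array([0,1,0])
    return np.array([0,85,100])+s*u+h*n+r*(np.cos(ang)*u+np.sin(ang)*y)
obs=[('top',262,236,lambda p:[0,170,100]),('top',380,257.2,lambda p:[0,-170,100]),
('top',350,253.2,lambda p:[0,-85,100]),('top',350,268.8,lambda p:[-45,-85,100]),
('side',314.8,222,lambda p:[0,170,100]),
('side',348,292,lambda p:[-45,-85,100]),('side',362,284.8,lambda p:[0,-85,100]),
('top',293.2,216.8,lambda p:W(p,0,40,0)),('side',343.2,218.8,lambda p:W(p,0,40,0)),
('top',283.6,202.4,lambda p:W(p,50,89,p[4])),('side',343.2,195.2,lambda p:W(p,50,89,p[4])),
('top',270,168.8,lambda p:[190*c30,170,195]),('top',392.8,190,lambda p:[190*c30,-170,195])]
f=lambda p:np.concatenate([proj(c,L(p,g(p)),cams[c])-[u,v] for c,u,v,g in obs])
if __name__=='__main__':
    r=least_squares(f,[520,0,-.17,90,0.5],loss='soft_l1');p=r.x
    print(p.round(3),np.degrees(p[2]),np.degrees(p[4]));print(f(p).reshape(-1,2).round(1))
    print('slot',L(p,[-45,-85,65]),'wc',L(p,W(p,0,64,0)),'crank',L(p,W(p,50,64,p[4])))
    np.save('lift.npy',p)
    tip=tri(('top',456.6,287.6),('side',432.4,401.4));fr=tri(('top',443.4,306),('side',401,403));print('rod tip',tip,'front',fr,np.hypot(*(tip-fr)[:2]),np.degrees(np.arctan2(*(tip-fr)[1::-1])))
    for t in[(163,269),(207,270),(204,345),(158,346)]:print('tray',at_z('top',*t,18).round(1))
    for nm,uv,z in(('jar',(313,268),60),('tub',(265,315),85),('mug',(401,236),80),('spray',(224,208),180)):print(nm,at_z('top',*uv,z).round())
E
python3 fit.py
```

```text
[ 5.81984e+02 -4.39730e+01 -6.41000e+00  8.08300e+01  4.90000e-01] -367.2917846129677 28.06075045094579
[[-1.  -0.2]
 [ 1.   0.3]
 [ 0.9 -1.1]
 [-1.8 -1.1]
 [-3.   2.8]
 [ 0.1 -0.1]
 [-0.  -0.4]
 [ 0.  -0.4]
 [-0.6 -0.2]
 [ 0.6 -0.2]
 [-0.9 -0.1]
 [ 0.1 -0.2]
 [ 2.5  0.7]]
slot [ 526.55944715 -122.57374436   65.        ] wc [630.46554292  35.5167794  195.84045923] crank [671.35295414  53.99708254 217.90169218]
rod tip [ 505.61562645 -455.56590973   11.65213507] front [ 444.88240832 -411.48739011   18.58521064] 75.04291890035059 -35.971125334488725
tray [507.  418.1  18. ]
tray [511.9 285.8  18. ]
tray [294.7 272.6  18. ]
tray [282.5 406.   18. ]
jar [528. -26.  60.]
tub [386.  98.  85.]
mug [ 631. -271.   80.]
spray [654. 220. 180.]
```

The fit is consistent: the shank measures 75 mm, and the tray measures about 220 x 130. Next I'll work out the move to above the rod.

```bash
python3 - <<'E'
from h import *
print(move([422,-395,210],R.from_euler('xyz',[180,0,144],degrees=True)))
E
```

```text
(array([-546.5, -762.7,    4.4]), array([-9.000e-02,  1.000e-02,  1.189e+01]))
```

```bash
A='-27.3 -38.1 0 0 0 0'; python3 drive.py '-27.3 -38.1 0 0 0 0;-27.3 -38.1 0 0 0 0;-27.3 -38.1 0 0 0 0;-27.3 -38.1 0 0 0 0;-27.3 -38.1 0 0 0 0;-27.3 -38.1 0 0 0 0;-27.3 -38.1 0 0 0 0;-27.3 -38.1 0 0 0 0'
python3 drive.py '-27.3 -38.1 0 0 0 0;-27.3 -38.1 0 0 0 0;-27.3 -38.1 0 0 0 0;-27.3 -38.1 0 0 0 0;-27.3 -38.1 0 0 0 0;-27.3 -38.1 0 0 0 0;-27.3 -38.1 0 0 0 0;-27.3 -38.1 0 0 0 0'
python3 drive.py '-27.3 -38.1 0 0 0 0;-27.3 -38.1 0 0 0 0;-27.3 -38.1 0 0 0 0;-27.3 -38.1 0 0 0 0;0 0 0 0 0 6;0 0 0 0 0 5.9;0 0 0 0 0 0;0 0 0 0 0 0'
python3 - <<'E'
from h import *
print(env.camera_model('wrist')['T'].round(2))
cv2.imwrite('pics/w1.png',env.grab_frame('wrist'))
print(move([422,-395,210],R.from_euler('xyz',[180,0,144],degrees=True)))
for n,p in(('tip',[505.6,-455.6,15]),('front',[445,-411.5,15]),('h',[422,-395,30])):print(n,proj('wrist',p))
E
```

```text
time_s: 0.9
ee_pos: [309.4, 155.6, 213.8]
ee_rot: [180.0, 0.0, 155.9]
force: [0.6, 0.6, 0.5]
gripper_width: 91.1
gripper_force: 0.0
time_s: 1.7
ee_pos: [384.3, -212.0, 213.7]
ee_rot: [180.0, -0.0, 155.8]
force: [1.2, 0.9, 0.3]
gripper_width: 91.1
gripper_force: 0.0
time_s: 2.5
ee_pos: [421.8, -393.5, 213.6]
ee_rot: [180.0, -0.0, 144.1]
force: [0.3, -0.2, -0.3]
gripper_width: 91.5
gripper_force: 0.0
[[ 5.9000e-01 -7.9000e-01 -2.0000e-01  3.6819e+02]
 [ 8.1000e-01  5.7000e-01  1.4000e-01 -3.5347e+02]
 [ 0.0000e+00 -2.4000e-01  9.7000e-01  3.8510e+02]
 [ 0.0000e+00  0.0000e+00  0.0000e+00  1.0000e+00]]
(array([-1. , -1.2,  3.8]), array([ 0.01, -0.02,  0.11]))
tip [310.34898419 306.46152644]
front [310.36659494 238.0527332 ]
h [310.09507499 213.29945737]
```

View pics/w1.png

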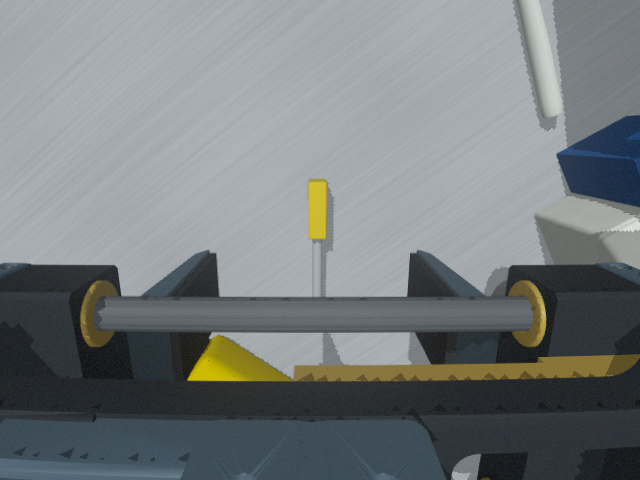

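The wrist picture shows the handle upright in the image, x 309–327 and y 180–239, with the shank at x≈318. It is well aligned, with a lateral offset of about 8 px.

```bash
python3 - <<'E'
from h import *
a=at_z('wrist',317.5,180,30);b=at_z('wrist',317.5,237,30);print(a,b,np.linalg.norm(a-b),(a+b)/2,np.degrees(np.arctan2(*(b-a)[1::-1])))
m=(a+b)/2
print(move([m[0],m[1],4],R.from_euler('xyz',[180,0,144],degrees=True)))
E
```

```text
[ 400.45352926 -370.76589442   30.        ] [ 445.09577026 -402.92864125   30.        ] 55.021559091730644 [ 422.77464976 -386.84726784   30.        ] -35.77107047709314
(array([  3. ,   5.8, 209.8]), array([ 0.01, -0.02,  0.11]))
```

```bash
python3 drive.py '3 5.8 40 0 0 0;0 0 45 0 0 0;0 0 45 0 0 0;0 0 40 0 0 0;0 0 25 0 0 0;0 0 14 0 0 0;0 0 0 0 0 0;0 0 0 0 0 0'
python3 drive.py '0 0 0 0 0 0;0 0 0 0 0 0;0 0 0 0 0 0;0 0 0 0 0 0;0 0 0 0 0 0;0 0 0 0 0 0;0 0 0 0 0 0;0 0 0 0 0 0' 5 40
```

```text
time_s: 3.35
ee_pos: [423.4, -387.3, 5.4]
ee_rot: [180.0, 0.0, 144.1]
force: [-0.6, -0.3, -0.2]
gripper_width: 91.0
gripper_force: 0.0
time_s: 4.15
ee_pos: [423.0, -387.2, 4.9]
ee_rot: [180.0, -0.0, 144.0]
force: [0.2, -0.3, 0.0]
gripper_width: 29.9
gripper_force: 0.0
```

```bash
python3 drive.py '0 0 0 0 0 0;0 0 0 0 0 0;0 0 0 0 0 0;0 0 0 0 0 0' 5 40
python3 drive.py '0 0 -20 0 0 0;0 0 -40 0 0 0;0 0 -40 0 0 0;0 0 -20 0 0 0;0 0 0 0 0 0'
python3 - <<'E'
from h import *
p=np.load('lift.npy');a=p[2]
from fit import L
print(np.degrees(a)+360)
# pre-slot: tip ~40 outside the mouth -> handle centre at mouth-143
print(L(p,[-45-143,-85,65]),move(list(L(p,[-45-143,-85,0])[:2])+[120],R.from_euler('xyz',[180,0,172.7],degrees=True)))
E
```

```text
time_s: 4.55
ee_pos: [422.9, -387.3, 4.9]
ee_rot: [-180.0, -0.0, 144.0]
force: [-1.2, -0.6, 0.4]
gripper_width: 17.8
gripper_force: 40.0
time_s: 5.05
ee_pos: [424.5, -388.5, 128.0]
ee_rot: [-180.0, 0.4, 144.0]
force: [-0.4, -0.2, -1.9]
gripper_width: 17.4
gripper_force: 40.0
-7.291784612967717
[ 384.71593797 -104.42384345   65.        ] (array([199.2, 206.4,   6.5]), array([ -0.13,   0.37, -28.71]))
```

```bash
python3 drive.py '5 42 -24 0 0 0;5 42 -24 0 0 0;6 41 -24 0 0 0;0 0 0 0 0 0;0 0 0 0 0 0'
python3 - <<'E'
from h import *
from fit import L
p=np.load('lift.npy')
f=env.grab_frame('wrist'); cv2.imwrite('pics/w2.png',f)
c=env.camera_model('wrist');np.save('w2cam.npy',c,allow_pickle=True)
for n,q in(('stripe front',[-45,-85,100]),('stripe back',[0,-85,100]),('hous R',[-45,-125,100]),('hous L',[-45,-45,100]),('consR',[0,-170,100])):print(n,proj('wrist',L(p,q)))
g=f.copy(); cv2.imwrite('pics/w2c.png',cv2.resize(f[0:300,240:640],(800,600),interpolation=cv2.INTER_CUBIC))
E
```

```text
time_s: 5.55
ee_pos: [483.2, -275.8, 195.5]
ee_rot: [-180.0, -0.1, 144.1]
force: [0.1, -1.0, -2.0]
gripper_width: 17.6
gripper_force: 40.0
stripe front [524.39611667 159.83714721]
stripe back [546.27423981 214.93857347]
hous R [473.21041236 186.75005423]
hous L [575.70843375 132.74711434]
consR [441.60987552 268.46524041]
```

View pics/w2c.png

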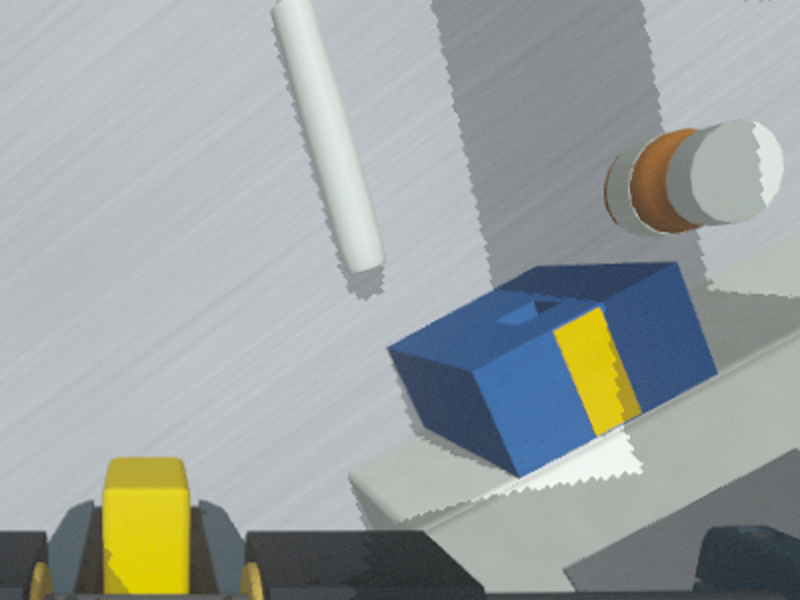

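The crop shows the housing's top corners: front right (473,372), front left (677,263), back right (519,477) and back left (717,373). The stripe runs from (577,319) to (619,425) and the slot mouth is visible near (525,313). I'll refit the lift pose with these points.

```bash
python3 - <<'E'
from h import *
import fit; from fit import L,W,least_squares
p0=np.load('lift.npy'); c=np.load('w2cam.npy',allow_pickle=True).item()
w=[(476.5,186,[-45,-125,100]),(578.5,131.5,[-45,-45,100]),(528.8,159.5,[-45,-85,100]),(549.5,212.2,[0,-85,100]),(499.5,238.5,[0,-125,100]),(598.5,186.5,[0,-45,100])]
fw=lambda p:np.concatenate([proj('w',L(p,q),c)-[u,v] for u,v,q in w])
r=least_squares(lambda q:fw([*q]),p0[:3]);print('wrist only',r.x,np.degrees(r.x[2])+360);print(r.fun.reshape(-1,2).round(1))
P=[at_z('w',u,v,100,c) for u,v,_ in w];print(np.array(P).round(1))
F=lambda p:np.concatenate([fit.f(p),fw(p)])
r2=least_squares(F,p0,loss='soft_l1');p=r2.x;print('both',p,np.degrees(p[2])+360,fw(p).round(1));np.save('lift2.npy',p)
for q in (p,[*r.x,p[3],p[4]]):print('slot',L(q,[-45,-85,65]),'wc',L(q,W(q,0,64,0)),'crank',L(q,W(q,50,64,q[4])))
E
```

```text
wrist only [581.88315638 -41.29501513  -6.4045154 ] -6.9517024731343895
[[-0.1 -0.5]
 [ 0.2 -0.6]
 [-1.3 -1.2]
 [ 0.1  1.1]
 [ 0.6  0.6]
 [ 0.6  0.7]]
[[ 522.4 -160.   100. ]
 [ 532.1  -80.8  100. ]
 [ 528.2 -119.8  100. ]
 [ 570.8 -125.3  100. ]
 [ 566.1 -165.5  100. ]
 [ 575.7  -86.1  100. ]]
both [ 5.82427251e+02 -4.17408785e+01 -6.41134044e+00  7.98833391e+01
  4.44620034e-01] -7.34274838717829 [-0.3 -0.7  0.2 -0.2 -1.4 -1.1 -0.4  1.4  0.   0.5  0.3  1.3]
slot [ 526.93288687 -120.29261625   65.        ] wc [630.16673775  37.81016349 195.36729541] crank [671.6859659   54.14350223 217.9366494 ]
slot [ 526.92619882 -120.22367162   65.        ] wc [629.07859612  38.57999539 195.36729541] crank [670.48538246  55.19632185 217.9366494 ]
```

```bash
python3 - <<'E'
from h import *
print(move([385.1,-102.6,100],R.from_euler('xyz',[180,0,172.9],degrees=True)))
E
```

```text
(array([180.6,  83.5,  95.5]), array([  0.  ,  -0.2 , -28.87]))
```

```bash
python3 drive.py '36.1 16.7 19.1 0 0 0;36.1 16.7 19.1 0 0 0;36.1 16.7 19.1 0 0 0;36.1 16.7 19.1 0 0 0;36.1 16.7 19.1 0 0 0;0 0 0 0 0 -7.2;0 0 0 0 0 -7.2;0 0 0 0 0 -7.2'
python3 drive.py '0 0 20 0 0 -7.2;0 0 25 0 0 0;0 0 0 0 0 0;0 0 0 0 0 0'
python3 - <<'E'
from h import *
print(move([385.1,-102.6,54.9],R.from_euler('xyz',[180,0,172.9],degrees=True)))
s=env.grab_frame('side');t=env.grab_frame('top')
cv2.imwrite('pics/s3.png',s);cv2.imwrite('pics/t3.png',t)
k=lambda im,x,y:cv2.resize(im[y:y+100,x:x+133],(800,600),interpolation=cv2.INTER_CUBIC)
print(proj('top',[487.3,-115.3,65]),proj('top',[526.9,-120.3,65]),proj('side',[487.3,-115.3,65]),proj('side',[526.9,-120.3,65]))
cv2.imwrite('pics/m3.png',np.vstack([cv2.resize(s[250:350,260:420],(800,500),interpolation=cv2.INTER_CUBIC)]))
E
```

```text
time_s: 6.4
ee_pos: [384.9, -103.5, 99.9]
ee_rot: [-180.0, -0.2, 165.8]
force: [0.6, 0.1, -1.7]
gripper_width: 18.3
gripper_force: 40.0
time_s: 6.8
ee_pos: [385.5, -103.5, 55.7]
ee_rot: [180.0, -0.2, 172.7]
force: [-0.5, 0.1, -0.5]
gripper_width: 17.8
gripper_force: 40.0
(array([0.6, 0.9, 0.8]), array([ 0.03, -0.17, -0.2 ]))
[344.08595222 283.62089964] [346.42591452 269.87435643] [334.98710196 305.5087322 ] [347.29923942 298.69932999]
```

View pics/m3.png

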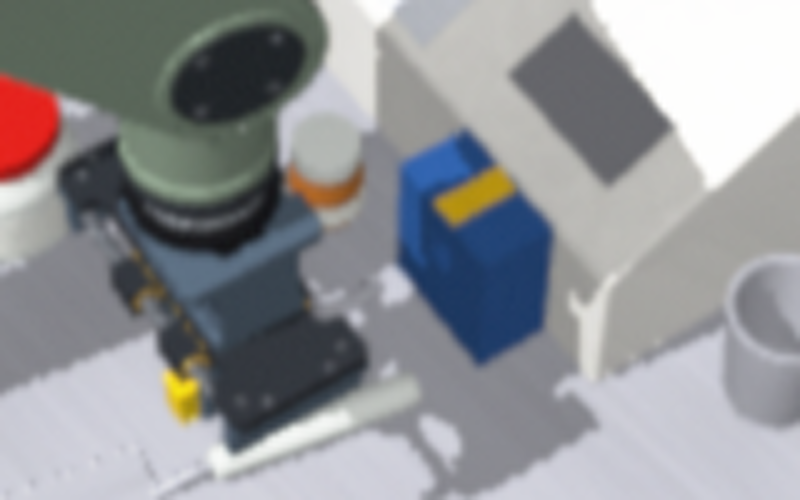

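The side crop shows the slot at about px (347,298), where I predicted it; the shank is hidden behind the gripper. I'll go in gently and watch the force.

```bash
python3 drive.py '0.6 0.9 0.8 0 0 -0.2;-10 0 0 0 0 0;-10 0 0 0 0 0;-10 0 0 0 0 0;-8 0 0 0 0 0;-8 0 0 0 0 0;-8 0 0 0 0 0;0 0 0 0 0 0' - 50
python3 drive.py '-3 0 0 0 0 0;-3 0 0 0 0 0;0 0 0 0 0 0'
```

```text
time_s: 7.7
ee_pos: [441.2, -108.9, 55.6]
ee_rot: [-180.0, 0.1, 173.0]
force: [0.5, 0.8, -0.8]
gripper_width: 18.2
gripper_force: 50.0
time_s: 8.0
ee_pos: [444.9, -109.3, 55.4]
ee_rot: [180.0, -0.1, 173.0]
force: [-0.4, 0.0, -1.8]
gripper_width: 17.8
gripper_force: 50.0
```

```bash
python3 drive.py '-2 0 0 0 0 0;-2 0 0 0 0 0;0 0 0 0 0 0'
python3 drive.py '-2 0 0 0 0 0;-2 0 0 0 0 0;-2 0 0 0 0 0;0 0 0 0 0 0'
```

```text
time_s: 8.3
ee_pos: [448.1, -109.6, 55.3]
ee_rot: [180.0, -0.2, 173.0]
force: [-4.3, -0.1, -0.0]
gripper_width: 17.8
gripper_force: 50.0
time_s: 8.7
ee_pos: [454.5, -110.3, 55.3]
ee_rot: [180.0, -0.1, 173.0]
force: [-5.4, 0.4, -0.7]
gripper_width: 17.8
gripper_force: 50.0
```

```bash
python3 drive.py '-2 0 0 0 0 0;-1.5 0 0 0 0 0;0 0 0 0 0 0'
python3 drive.py '-1.5 0 0 0 0 0;0 0 0 0 0 0'
python3 drive.py '-1.5 0 0 0 0 0;0 0 0 0 0 0'
```

```text
time_s: 9.0
ee_pos: [457.1, -110.6, 55.3]
ee_rot: [180.0, -0.2, 173.0]
force: [-7.6, 0.3, 0.8]
gripper_width: 17.8
gripper_force: 50.0
time_s: 9.2
ee_pos: [457.2, -110.6, 55.3]
ee_rot: [180.0, -0.4, 173.0]
force: [-11.0, 1.3, 4.0]
gripper_width: 17.8
gripper_force: 50.0
time_s: 9.4
ee_pos: [457.3, -110.6, 55.2]
ee_rot: [180.0, -0.6, 173.0]
force: [-13.6, 1.8, 7.1]
gripper_width: 17.9
gripper_force: 50.0
```

```bash
python3 drive.py '-3 0 0 0 0 0;0 0 0 0 0 0'
python3 drive.py '-3 0 0 0 0 0;0 0 0 0 0 0'
```

```text
time_s: 9.6
ee_pos: [457.5, -110.5, 54.5]
ee_rot: [179.9, -0.9, 173.0]
force: [-18.7, 1.3, 8.1]
gripper_width: 17.9
gripper_force: 50.0
time_s: 9.8
ee_pos: [457.8, -110.5, 53.8]
ee_rot: [179.9, -1.2, 173.0]
force: [-21.7, 1.3, 7.4]
gripper_width: 18.2
gripper_force: 50.0
```

The force rises stiffly from x≈457, about 11–12 mm after first contact, so the tab is against its end stop. I'll withdraw and go to the tray.

```bash
python3 drive.py '8 0 0 0 0 0;8 0 0 0 0 0;10 0 0 0 0 0;12 0 0 0 0 0;15 0 0 0 0 0;15 0 0 0 0 0;15 0 0 0 0 0;0 0 0 0 0 0'
python3 - <<'E'
from h import *
t=env.grab_frame('top');cv2.imwrite('pics/t4.png',t)
print(env.state()['ee_pos'],move([374,344,160],R.from_euler('xyz',[180,0,183.3],degrees=True)))
cv2.imwrite('pics/t4c.png',np.hstack([cv2.resize(t[230:330,300:400],(400,400),interpolation=cv2.INTER_CUBIC),cv2.resize(t[255:355,140:240],(400,400),interpolation=cv2.INTER_CUBIC)]))
E
```

```text
time_s: 10.6
ee_pos: [383.4, -101.5, 55.6]
ee_rot: [180.0, -0.1, 173.0]
force: [0.4, 0.4, -1.6]
gripper_width: 17.6
gripper_force: 50.0
[ 385.29796037 -101.97646215   55.92668207] (array([  65.6,  441.2, -104.2]), array([-1.000e-02,  7.000e-02, -1.033e+01]))
```

View pics/t4c.png

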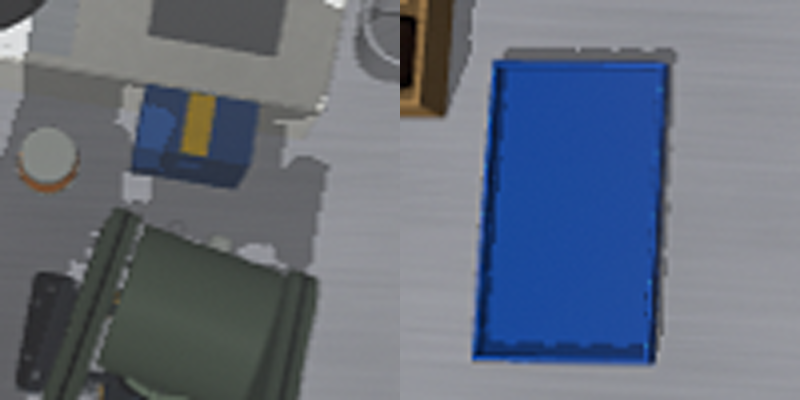

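The tray's corners are clean in the crop, consistent with a centre near (398,345), and the jar hasn't moved. Next: lift, then carry over.

```bash
python3 drive.py '0 0 -35 0 0 0;0 0 -40 0 0 0;0 0 -30 0 0 0;6.6 44.1 0 0 0 0;6.6 44.1 0 0 0 0;6.6 44.1 0 0 0 0;6.6 44.1 0 0 0 0;6.6 44.1 0 0 0 0'
python3 drive.py '6.6 44.1 0 0 0 0;6.6 44.1 0 0 0 0;6.6 44.1 0 0 0 0;6.6 44.1 0 0 0 0;6.6 44.1 0 0 0 0;0 0 0 0 0 -5.2;0 0 0 0 0 -5.2;0 0 0 0 0 0'
python3 - <<'E'
from h import *
cs=[at_z('top',*t,18) for t in[(163,270.5),(207,271),(203.75,345.5),(158.25,345)]]
print(np.array(cs).round(1),np.mean(cs,0)); print(move([374,344,30],R.from_euler('xyz',[180,0,183.3],degrees=True)))
E
```

```text
time_s: 11.45
ee_pos: [380.8, 123.0, 161.3]
ee_rot: [179.9, 0.2, 173.0]
force: [1.3, -0.5, -0.8]
gripper_width: 17.7
gripper_force: 50.0
time_s: 12.25
ee_pos: [374.4, 344.9, 160.6]
ee_rot: [180.0, 0.0, -176.6]
force: [-0.5, -0.7, -0.8]
gripper_width: 17.4
gripper_force: 50.0
[[502.5 417.5  18. ]
 [508.9 285.5  18. ]
 [293.3 273.2  18. ]
 [285.4 405.6  18. ]] [397.50384307 345.46241181  18.        ]
(array([  0.6,  -1. , 130.6]), array([0.04, 0.05, 0.14]))
```

```bash
python3 drive.py '12 0 40 0 0 0;0 0 40 0 0 0;0 0 30 0 0 0;0 0 20 0 0 0;0 0 12 0 0 0;0 0 4 0 0 0;0 0 2 0 0 0;0 0 0 0 0 0'
python3 drive.py '0 0 2 0 0 0;0 0 0 0 0 0'
```

```text
time_s: 13.05
ee_pos: [362.6, 343.6, 13.4]
ee_rot: [179.9, 0.1, -176.6]
force: [0.4, -0.0, -1.6]
gripper_width: 17.6
gripper_force: 50.0
time_s: 13.25
ee_pos: [362.2, 343.3, 11.2]
ee_rot: [180.0, 0.1, -176.6]
force: [-0.1, -0.1, -1.9]
gripper_width: 17.6
gripper_force: 50.0
```

```bash
python3 drive.py '0 0 1 0 0 0;0 0 0 0 0 0'
python3 drive.py '0 0 1 0 0 0;0 0 0 0 0 0'
```

```text
time_s: 13.45
ee_pos: [362.0, 343.1, 9.8]
ee_rot: [180.0, 0.0, -176.6]
force: [0.7, -0.1, -2.1]
gripper_width: 17.6
gripper_force: 50.0
time_s: 13.65
ee_pos: [362.1, 343.1, 9.4]
ee_rot: [180.0, 0.0, -176.6]
force: [-0.7, -1.2, 4.5]
gripper_width: 17.9
gripper_force: 50.0
```

Contact with the tray floor. I'll open partly and then lift.

```bash
python3 drive.py '0 0 0 0 0 0;0 0 0 0 0 0;0 0 0 0 0 0;0 0 0 0 0 0;0 0 0 0 0 0' 44 20
python3 drive.py '0 0 -10 0 0 0;0 0 -30 0 0 0;0 0 -45 0 0 0;0 0 -45 0 0 0;0 0 -45 0 0 0;0 0 -45 0 0 0;0 0 -45 0 0 0;0 0 0 0 0 0'
python3 - <<'E'
from h import *
from fit import L,W
p=np.load('lift2.npy'); a=p[2]
# tool z = -n ; tool y: along lift +/- y ; 
lx=np.array([np.cos(a),np.sin(a),0]);ly=np.array([-np.sin(a),np.cos(a),0]);lz=np.array([0,0,1])
c,s=np.cos(np.pi/6),.5
n=-s*lx+c*lz; u=c*lx+s*lz
wc=L(p,W(p,0,64,0)); cr=L(p,W(p,50,64,p[4]))
for nm,y in(('closing y',ly),('closing u',u)):
    z=-n;x=np.cross(y,z);Rg=R.from_matrix(np.c_[x,y,z]); print(nm,Rg.as_euler('xyz',degrees=True),move(cr+130*n,Rg))
print(wc,cr,cr+130*n,np.degrees(p[4]),env.state()['ee_pos'],env.state()['qpos'])
cv2.imwrite('pics/w5.png',env.grab_frame('wrist'))
E
```

```text
time_s: 14.15
ee_pos: [362.0, 343.0, 8.6]
ee_rot: [180.0, 0.0, -176.6]
force: [-0.4, -0.2, 0.2]
gripper_width: 43.9
gripper_force: 0.0
time_s: 14.95
ee_pos: [364.2, 345.1, 281.1]
ee_rot: [179.5, 0.6, -176.6]
force: [1.1, -0.0, 0.6]
gripper_width: 44.0
gripper_force: 0.0
closing y [-180.           30.          172.65725161] (array([-226.5, -296. ,  -49.6]), array([  3.38, -29.31,  10.33]))
closing u [150.           0.          82.65725161] (array([-226.5, -296. ,  -49.6]), array([-20.84, -26.27,  98.08]))
[630.16673775  37.81016349 195.36729541] [671.6859659   54.14350223 217.9366494 ] [607.21900726  62.4508029  330.51995189] 25.474851416850655 [364.1914933  345.07651815 281.10827098] [ 4.21391647e+01  9.05322129e+00  9.24698655e+01  5.57710140e-03
  7.76411784e+01 -5.12517214e+01]
```

View pics/w5.png

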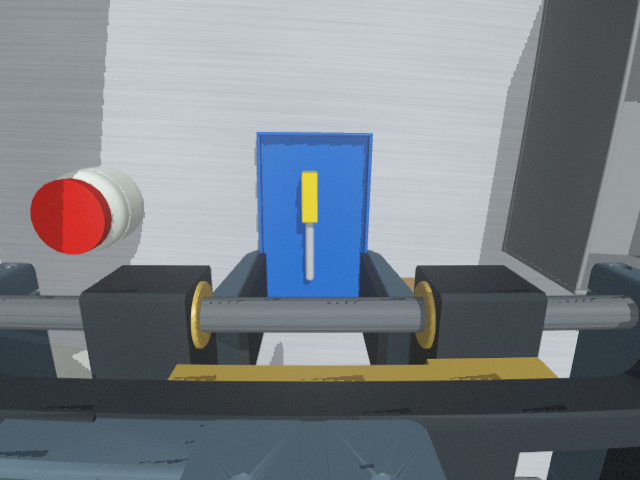

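The rod lies flat in the tray, with the handle at (302–317,172–222) and nothing disturbed. Now to a viewing pose over the wheel.

```bash
cat > wh.py <<'E'
from h import *
from fit import L,W
def frame(p):
    a=p[2];lx=np.array([np.cos(a),np.sin(a),0]);ly=np.array([-np.sin(a),np.cos(a),0]);lz=np.array([0,0,1.])
    c,s=np.sqrt(3)/2,.5;n=-s*lx+c*lz;u=c*lx+s*lz
    return u,ly,n,R.from_matrix(np.c_[np.cross(ly,-n),ly,-n])
E
python3 - <<'E'
from wh import *
p=np.load('lift2.npy');u,y,n,Rg=frame(p);wc=L(p,W(p,0,64,0))
print(wc+170*n+50*u,move(wc+170*n+50*u,Rg))
E
```

```text
[588.80996406  43.13945405 367.59161405] (array([-208.2, -313.2,  -90.2]), array([  3.14, -29.57,  10.4 ]))
```

```bash
python3 drive.py '-23.1 -34.8 -10 0 0 0;-23.1 -34.8 -10 0 0 0;-23.1 -34.8 -10 0 0 0;-23.1 -34.8 -10 0 0 0;-23.1 -34.8 -10 0 0 0;-23.1 -34.8 -10 0 0 0;-23.1 -34.8 -10 0 0 0;-23.1 -34.8 -10 0 0 0' 91
python3 drive.py '-23.1 -34.8 -10 0 0 0;0 0 0 .79 -7.39 2.6;0 0 0 .79 -7.39 2.6;0 0 0 .79 -7.39 2.6;0 0 0 .79 -7.39 2.6;0 0 0 0 0 0;0 0 0 0 0 0'
python3 - <<'E'
from wh import *
p=np.load('lift2.npy');u,y,n,Rg=frame(p);wc=L(p,W(p,0,64,0))
print(env.state()['qpos'].round(1),move(wc+170*n+50*u,Rg))
c=env.camera_model('wrist');np.save('w6cam.npy',c,allow_pickle=True)
cv2.imwrite('pics/w6.png',env.grab_frame('wrist'))
print(proj('wrist',L(p,W(p,0,40,0))),proj('wrist',L(p,W(p,50,89,p[4]))))
E
```

```text
time_s: 15.8
ee_pos: [563.0, 74.4, 352.7]
ee_rot: [180.0, -0.2, -176.6]
force: [1.0, 0.5, -0.3]
gripper_width: 90.9
gripper_force: 0.0
time_s: 16.5
ee_pos: [587.6, 42.8, 363.4]
ee_rot: [-179.5, 29.5, 173.0]
force: [0.3, 0.0, 0.9]
gripper_width: 91.0
gripper_force: 0.0
[  7.3   1.7  95.4  -9.2  54.6 -72.1] (array([-3.1,  0.4, -3.1]), array([-0.33, -0.45,  0.28]))
[313.69372772 160.40683399] [338.89130369 217.60490211]
```

View pics/w6.png

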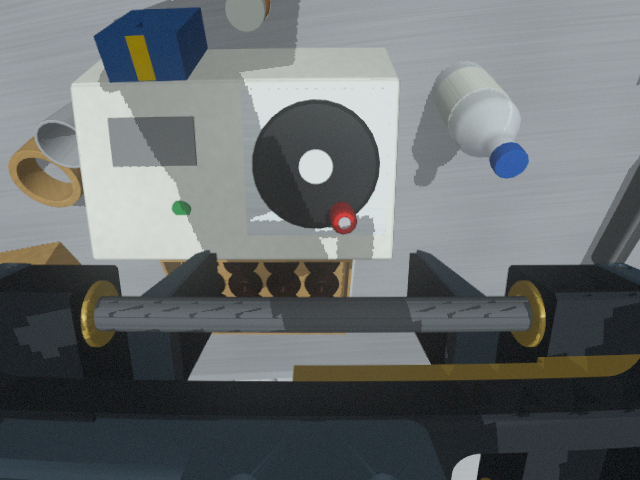

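The wrist view shows the hub cap at (316,167), the disc at x 252–380, y 99–229, and the grip top at (344,221). I'll refine the wheel position from these.

```bash
python3 - <<'E'
from wh import *
from scipy.optimize import least_squares
p=np.load('lift2.npy');u,y,n,Rg=frame(p);c=np.load('w6cam.npy',allow_pickle=True).item()
wc0=L(p,W(p,0,64,0))
pt=lambda q,r,h,a:wc0+q[0]*u+q[1]*y+(h-64)*n+r*(np.cos(a)*u+np.sin(a)*y)
def f(q):
    P=lambda r,h,a:proj('w',pt(q,r,h,a),c)
    v=[P(0,40,0)-[316,167],P(50,89,q[2])-[344,221]]
    v+=[np.array([P(62,34,np.pi/2)[0]-380,P(62,34,-np.pi/2)[0]-252.]),np.array([P(62,34,0)[1]-229,P(62,34,np.pi)[1]-99.])]
    return np.concatenate(v)
r=least_squares(f,[0,0,.45]);q=r.x;print(q,np.degrees(q[2]),r.fun.round(1))
wc=pt(q,0,64,0);cr=pt(q,50,64,q[2]);print('wc',wc,'crank',cr)
np.save('wheel.npy',np.r_[wc,q[2]])
print(move(cr+60*n,Rg),move(cr-19*n,Rg))
E
```

```text
[3.44898554 1.77455634 0.51258979] 29.369231746064344 [-0.3 -0.6  0.6  1.2  0.2 -0.7 -0.1 -0.5]
wc [633.3559488   39.18842654 197.09178817] crank [673.91656161  58.68627913 218.87872078]
(array([  0.9,  27.3, 107. ]), array([-0.31, -0.33,  0.23])) (array([  0.4,  27.7, 186. ]), array([-0.31, -0.33,  0.23]))
```

```bash
python3 drive.py '0.9 27.3 25 -.31 -.33 .23;0 0 40 0 0 0;0 0 40 0 0 0;0 0 30 0 0 0;0 0 20 0 0 0;0 0 0 0 0 0' 70 30
python3 - <<'E'
from wh import *
p=np.load('lift2.npy');u,y,n,Rg=frame(p);w=np.load('wheel.npy');cr=w[:3]+50*(np.cos(w[3])*u+np.sin(w[3])*y)
print(move(cr-19*n,Rg))
E
```

```text
time_s: 17.15
ee_pos: [669.1, 59.0, 225.1]
ee_rot: [-179.9, 29.7, 172.6]
force: [-0.9, -0.3, -0.3]
gripper_width: 70.1
gripper_force: 0.0
(array([-1.3,  0.3, 26.8]), array([-0.14, -0.34, -0.05]))
```

```bash
python3 drive.py '-1.3 0.3 13 0 -.3 0;0 0 9 0 0 0;0 0 4 0 0 0;0 0 0 0 0 0'
python3 drive.py '0 0 0 0 0 0;0 0 0 0 0 0;0 0 0 0 0 0;0 0 0 0 0 0;0 0 0 0 0 0;0 0 0 0 0 0;0 0 0 0 0 0;0 0 0 0 0 0' 5 30
cat > st.py <<'E'
from wh import *
p=np.load('lift2.npy');u,y,n,Rg=frame(p);w=np.load('wheel.npy');s=env.state()
Rt=R.from_euler('xyz',s['ee_rot'],degrees=True)
d=s['ee_pos']-19*Rt.as_matrix()[:,2]-w[:3]
a=np.degrees(np.arctan2(d@y,d@u))
print('ang %.1f r %.1f h %.1f'%(a,np.hypot(d@u,d@y),d@n),'cw from start %.1f'%((np.degrees(w[3])-a)%360),'F in tool xyz',Rt.inv().apply(s['force']).round(1),'rot',(Rt.inv()*Rg).as_rotvec(degrees=True).round(2))
E
python3 st.py
```

```text
time_s: 17.55
ee_pos: [681.7, 58.1, 206.7]
ee_rot: [-180.0, 30.3, 172.6]
force: [0.0, -0.0, -0.0]
gripper_width: 69.9
gripper_force: 0.0
time_s: 18.35
ee_pos: [681.4, 57.7, 207.0]
ee_rot: [-180.0, 30.3, 172.6]
force: [-1.4, -2.3, 1.7]
gripper_width: 22.0
gripper_force: 30.0
ang 29.1 r 50.5 h 4.9 cw from start 0.2 F in tool xyz [ 0.1 -2.5 -2.1] rot [-0.06  0.3  -0.05]
```

```bash
python3 - <<'E'
import numpy as np
a=np.radians(30-15*np.arange(25)); P=np.c_[-50*np.cos(a),50*np.sin(a)]
print([f"{30-15*i}: {x:.1f} {y:.1f}" for i,(x,y) in enumerate(np.diff(P,axis=0))])
E
```

```text
['30: -5.0 -12.1', '15: -1.7 -12.9', '0: 1.7 -12.9', '-15: 5.0 -12.1', '-30: 7.9 -10.4', '-45: 10.4 -7.9', '-60: 12.1 -5.0', '-75: 12.9 -1.7', '-90: 12.9 1.7', '-105: 12.1 5.0', '-120: 10.4 7.9', '-135: 7.9 10.4', '-150: 5.0 12.1', '-165: 1.7 12.9', '-180: -1.7 12.9', '-195: -5.0 12.1', '-210: -7.9 10.4', '-225: -10.4 7.9', '-240: -12.1 5.0', '-255: -12.9 1.7', '-270: -12.9 -1.7', '-285: -12.1 -5.0', '-300: -10.4 -7.9', '-315: -7.9 -10.4']
```

```bash
python3 drive.py '-5 -12.1 0 0 0 0;-1.7 -12.9 0 0 0 0;1.7 -12.9 0 0 0 0;5 -12.1 0 0 0 0'; python3 st.py
```

```text
time_s: 18.75
ee_pos: [677.1, 9.9, 207.8]
ee_rot: [179.8, 30.6, 172.5]
force: [4.6, 5.2, -1.9]
gripper_width: 22.3
gripper_force: 30.0
ang -27.1 r 51.6 h 4.7 cw from start 56.5 F in tool xyz [-2.3  5.8  3.7] rot [ 0.17  0.56 -0.11]
```

```bash
python3 drive.py '7.9 -10.4 0 0 0 0;10.4 -7.9 0 0 0 0;12.1 -5 0 0 0 0;12.9 -1.7 0 0 0 0'; python3 st.py
```

```text
time_s: 19.15
ee_pos: [637.9, -12.8, 186.9]
ee_rot: [-179.9, 30.8, 172.7]
force: [8.1, -5.8, -2.0]
gripper_width: 22.2
gripper_force: 30.0
ang -85.2 r 51.2 h 4.6 cw from start 114.6 F in tool xyz [-6.5 -4.7  6.3] rot [-0.07  0.76 -0.  ]
```

```bash
python3 drive.py '12.9 1.7 0 0 0 0;12.1 5 0 0 0 0;10.4 7.9 0 0 0 0;7.9 10.4 0 0 0 0;5 12.1 0 0 0 0;1.7 12.9 0 0 0 0;-1.7 12.9 0 0 0 0;-5 12.1 0 0 0 0'; python3 st.py
```

```text
time_s: 19.95
ee_pos: [607.5, 67.1, 163.9]
ee_rot: [-179.9, 30.4, 172.7]
force: [1.5, -9.3, 4.1]
gripper_width: 22.3
gripper_force: 30.0
ang 149.8 r 48.6 h 4.9 cw from start 239.6 F in tool xyz [-4.4 -9.  -2.2] rot [-0.13  0.35  0.01]
```

```bash
python3 drive.py '-7.9 10.4 0 0 0 0;-10.4 7.9 0 0 0 0;-12.1 5 0 0 0 0;-12.9 1.7 0 0 0 0;-12.9 -1.7 0 0 0 0;-12.1 -5 0 0 0 0;-10.4 -7.9 0 0 0 0;-7.9 -10.4 0 0 0 0'; python3 st.py
```

```text
time_s: 20.75
ee_pos: [680.7, 59.5, 206.4]
ee_rot: [179.8, 30.2, 172.5]
force: [-4.9, 5.6, 1.9]
gripper_width: 22.5
gripper_force: 30.0
ang 31.3 r 50.4 h 4.9 cw from start 358.0 F in tool xyz [ 3.9  5.  -4.4] rot [ 0.09  0.17 -0.11]
```

One full turn is done with no pin stop. The stop lies 558–846° from the start, so I'll continue.

```bash
python3 drive.py '-5 -12.1 0 0 0 0;-1.7 -12.9 0 0 0 0;1.7 -12.9 0 0 0 0;5 -12.1 0 0 0 0;7.9 -10.4 0 0 0 0;10.4 -7.9 0 0 0 0;12.1 -5 0 0 0 0;12.9 -1.7 0 0 0 0'; python3 st.py
```

```text
time_s: 21.55
ee_pos: [637.9, -12.9, 186.9]
ee_rot: [-179.9, 30.8, 172.7]
force: [8.4, -6.8, -2.3]
gripper_width: 21.8
gripper_force: 30.0
ang -85.2 r 51.2 h 4.6 cw from start 114.6 F in tool xyz [-6.8 -5.7  6.7] rot [-0.07  0.76 -0.  ]
```

```bash
python3 drive.py '12.9 1.7 0 0 0 0;12.1 5 0 0 0 0;10.4 7.9 0 0 0 0;7.9 10.4 0 0 0 0'; python3 st.py
```

```text
time_s: 21.95
ee_pos: [600.9, 17.2, 163.5]
ee_rot: [-179.9, 30.4, 172.6]
force: [1.7, -5.3, 1.8]
gripper_width: 22.0
gripper_force: 30.0
ang -148.5 r 49.6 h 4.6 cw from start 177.9 F in tool xyz [-2.9 -5.  -0.4] rot [-0.11  0.37 -0.07]
```

```bash
python3 drive.py '5 12.1 0 0 0 0;1.7 12.9 0 0 0 0'; python3 st.py
```

```text
time_s: 22.15
ee_pos: [598.4, 43.3, 160.3]
ee_rot: [-179.9, 30.4, 172.6]
force: [1.1, -5.8, 2.0]
gripper_width: 22.1
gripper_force: 30.0
ang -179.5 r 48.9 h 4.7 cw from start 208.9 F in tool xyz [-2.6 -5.6 -0.8] rot [-0.09  0.37 -0.04]
```

```bash
cat > chk.py <<'E'
from wh import *
import sys
p=np.load('lift2.npy');u,y,n,Rg=frame(p);w=np.load('wheel.npy');s=env.state()
Rt=R.from_euler('xyz',s['ee_rot'],degrees=True);d=s['ee_pos']-19*Rt.as_matrix()[:,2]-w[:3];a=np.arctan2(d@y,d@u)
t=np.sin(a)*u-np.cos(a)*y;ft=s['force']@t
print('cw %.1f  tang force %.1f  all %.1f r %.1f t %.2f'%((np.degrees(w[3]-a))%360,ft,np.linalg.norm(s['force']),np.hypot(d@u,d@y),s['time_s']))
sys.exit(ft<-13)
E
D='python3 drive.py'; python3 chk.py &&
python3 drive.py '-0.9 6.5 0 0 0 0;-0.9 6.5 0 0 0 0' >/dev/null && python3 chk.py &&
python3 drive.py '-2.5 6 0 0 0 0;-2.5 6 0 0 0 0' >/dev/null && python3 chk.py &&
python3 drive.py '-3.9 5.2 0 0 0 0;-3.9 5.2 0 0 0 0' >/dev/null && python3 chk.py &&
python3 drive.py '-5.2 3.9 0 0 0 0;-5.2 3.9 0 0 0 0' >/dev/null && python3 chk.py &&
python3 drive.py '-6 2.5 0 0 0 0;-6 2.5 0 0 0 0' >/dev/null && python3 chk.py &&
python3 drive.py '-6.5 0.9 0 0 0 0;-6.5 0.9 0 0 0 0' >/dev/null && python3 chk.py
```

```text
cw 208.9  tang force -5.7  all 6.3 r 48.9 t 22.15False
```

```bash
sed -i 's/sys.exit(ft<-13)/sys.exit(int(ft<-13))/' chk.py; python3 chk.py &&
python3 drive.py '-0.9 6.5 0 0 0 0;-0.9 6.5 0 0 0 0' >/dev/null && python3 chk.py &&
python3 drive.py '-2.5 6 0 0 0 0;-2.5 6 0 0 0 0' >/dev/null && python3 chk.py &&
python3 drive.py '-3.9 5.2 0 0 0 0;-3.9 5.2 0 0 0 0' >/dev/null && python3 chk.py &&
python3 drive.py '-5.2 3.9 0 0 0 0;-5.2 3.9 0 0 0 0' >/dev/null && python3 chk.py &&
python3 drive.py '-6 2.5 0 0 0 0;-6 2.5 0 0 0 0' >/dev/null && python3 chk.py &&
python3 drive.py '-6.5 0.9 0 0 0 0;-6.5 0.9 0 0 0 0' >/dev/null && python3 chk.py
```

```text
cw 208.9  tang force -5.7  all 6.3 r 48.9 t 22.15
cw 224.7  tang force -6.0  all 8.1 r 48.6 t 22.35
cw 226.7  tang force -54.4  all 59.6 r 49.1 t 22.55
```

The stop was felt at 1.63 turns, with a steep rise to 54 N. I'll relax to a light load, reread the angle, then back off.

```bash
python3 drive.py '2.5 -6 0 0 0 0;1 -2.5 0 0 0 0;0 0 0 0 0 0' >/dev/null; python3 chk.py;python3 st.py
```

```text
cw 225.0  tang force -12.6  all 15.4 r 48.8 t 22.85
ang 164.4 r 48.8 h 4.7 cw from start 225.0 F in tool xyz [ -0.8 -13.4  -7.7] rot [-0.35  0.12 -0.03]
```

```bash
python3 drive.py '1.5 -3.5 0 0 0 0;1.7 -12.9 0 0 0 0;-1.7 -12.9 0 0 0 0;-5 -12.1 0 0 0 0;-7.9 -10.4 0 0 0 0;-10.4 -7.9 0 0 0 0;0 0 0 0 0 0' >/dev/null; python3 chk.py;python3 st.py
```

```text
cw 148.6  tang force -0.7  all 7.5 r 50.4 t 23.55
ang -119.2 r 50.4 h 4.5 cw from start 148.6 F in tool xyz [ 1.7 -4.5 -5.7] rot [-0.08  0.2  -0.1 ]
```

```bash
python3 drive.py '-5.4 -2.5 0 0 0 0;-5.6 -2 0 0 0 0;0 0 0 0 0 0;0 0 0 0 0 0' >/dev/null; python3 chk.py;python3 st.py
```

```text
cw 136.8  tang force 2.1  all 8.1 r 50.7 t 23.95
ang -107.4 r 50.7 h 4.4 cw from start 136.8 F in tool xyz [ 3.6 -4.7 -5.5] rot [-0.1   0.06 -0.04]
```

```bash
python3 drive.py '-1.7 -0.5 0 0 0 0;0 0 0 0 0 0;0 0 0 0 0 0' >/dev/null; python3 chk.py
python3 drive.py '0 0 0 0 0 0;0 0 0 0 0 0;0 0 0 0 0 0;0 0 0 0 0 0;0 0 0 0 0 0' 60 20; python3 chk.py
```

```text
cw 135.6  tang force 4.3  all 9.2 r 50.7 t 24.25
time_s: 24.75
ee_pos: [624.8, -8.1, 178.9]
ee_rot: [180.0, 30.3, 172.6]
force: [0.5, -0.3, 0.4]
gripper_width: 58.8
gripper_force: 0.0
cw 132.6  tang force -0.7  all 0.7 r 49.3 t 24.75
```

```bash
python3 drive.py '0 0 -20 0 0 0;0 0 -40 0 0 0;0 0 -40 0 0 0;0 0 -40 0 0 0;0 0 -30 0 0 0;0 0 0 0 0 0;0 0 0 0 0 0'
python3 - <<'E'
from wh import *
p=np.load('lift2.npy');u,y,n,Rg=frame(p);w=np.load('wheel.npy')
f=env.grab_frame('wrist');t=env.grab_frame('top');cv2.imwrite('pics/w7.png',f);cv2.imwrite('pics/t7.png',t)
for cw in(130,135,140):
    a=w[3]-np.radians(cw);print(cw,proj('wrist',w[:3]+25*n+50*(np.cos(a)*u+np.sin(a)*y)),proj('top',w[:3]+25*n+50*(np.cos(a)*u+np.sin(a)*y)))
cv2.imwrite('pics/m7.png',np.hstack([cv2.resize(f,(400,300)),cv2.resize(t,(400,300),interpolation=cv2.INTER_AREA)]))
g=cv2.cvtColor(f,cv2.COLOR_BGR2HSV);m=((g[...,0]<8)|(g[...,0]>172))&(g[...,1]>150)&(g[...,2]>80);v,x=np.nonzero(m);print('red',x.mean(),v.mean(),x.min(),x.max(),v.min(),v.max(),len(x))
E
```

```text
time_s: 25.45
ee_pos: [539.4, 2.9, 325.9]
ee_rot: [180.0, 30.4, 172.6]
force: [0.5, 0.6, -0.1]
gripper_width: 59.9
gripper_force: 0.0
130 [310.93897873 228.60655347] [307.72044639 226.11687001]
135 [312.1442821  223.50732616] [307.07748483 227.63767606]
140 [313.81125745 218.49745359] [306.30138703 229.09165486]
red 313.06574394463667 217.41176470588235 300 324 203 230 289
```

View pics/t7.png

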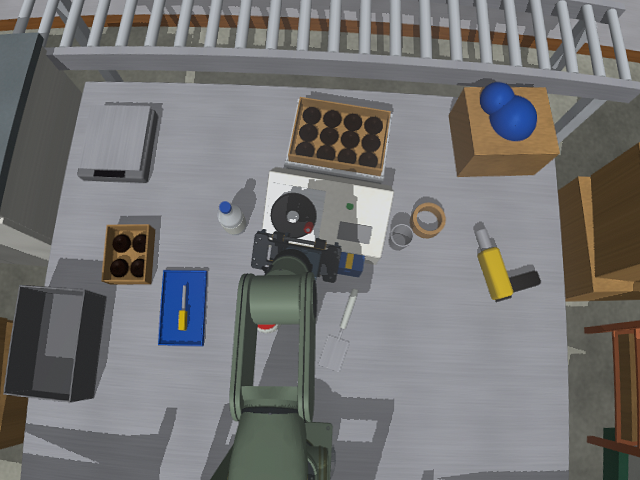

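View pics/w7.png

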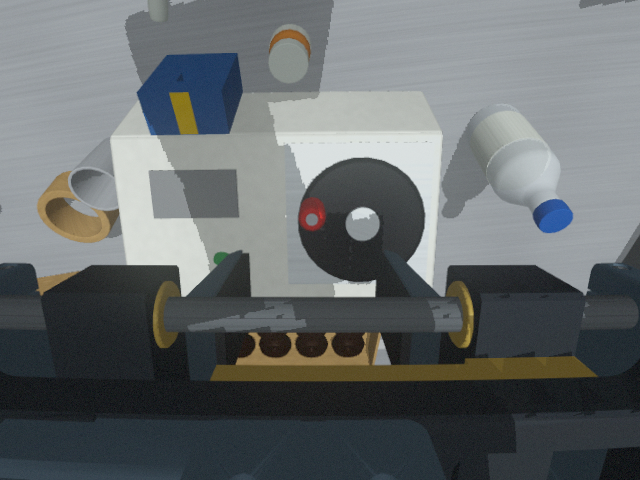

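The grip end is at (312,219), the hub at (363,224), and the disc spans x 298–425, y 158–282. The rod is in the tray and nothing else has moved. I'll check the wheel angle with the same fit as before.

```bash
python3 - <<'E'
from wh import *
from scipy.optimize import least_squares
p=np.load('lift2.npy');u,y,n,Rg=frame(p);w=np.load('wheel.npy');c=env.camera_model('wrist')
pt=lambda q,r,h,a:w[:3]+q[0]*u+q[1]*y+(h-64)*n+r*(np.cos(a)*u+np.sin(a)*y)
def f(q):
    P=lambda r,h,a:proj('w',pt(q,r,h,a),c)
    v=[P(0,40,0)-[362.5,224],P(50,89,q[2])-[312,219]]
    v+=[np.array([P(62,34,np.pi/2)[0]-425,P(62,34,-np.pi/2)[0]-298.]),np.array([P(62,34,0)[1]-282,P(62,34,np.pi)[1]-158.])]
    return np.concatenate(v)
r=least_squares(f,[0,0,-1.8]);q=r.x;print(q,'cw',np.degrees(w[3]-q[2]),r.fun.round(1))
E
```

```text
[-1.92713977 -0.67839796 -1.88150415] cw 137.17147858616545 [ 0.   0.1 -0.  -0.   0.9 -0.9  1.2 -1. ]
```

```bash
python3 -c "
from workcell import env
print(env.job_done())"
```

```text
the job is handed in; nothing more can be done
None
```

I handed the job in at about 25.6 s of the 72 s allowed: I pushed the lock tab to its end stop, laid the rod flat in the tray, cranked the wheel to its stop (54 N peak), backed it off 88–89° by my estimate, and let go with nothing else visibly disturbed.

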